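# Run the wing nut down on the mould clamp

### The arm

A 6-joint arm with a two-finger parallel gripper is mounted at the origin on a cart in front of the work surface, level with it; the furniture and walls round the work are solid. World frame = base frame: x ahead of the robot, y to its left, z up, the work surface at z = 0. Lengths are in m, angles in degrees, forces in N, time in s.
With the tool pointing down it reaches from about 0.25 to 0.725 m from the base axis. Payload 9.7 kg.
Tool frame: the origin (TCP) lies midway between the tips of the shut fingers; the grasp point (between the pads) lies 19 mm behind it; z points along the fingers, x is the direction in which the jaws open and shut, and the axes are right-handed (so a half turn about z gives the same grasp; the last joint's range is limited). The gripper opens to 85 mm and grips with 20 to 120 N. Pads are 22 mm wide; open, the fingers measure 114 mm over their backs; the gripper's body (76 mm by 85 mm) begins 54 mm behind the grasp point. The pads swing forward as they close: fully open they stand 13 mm farther back than shut.
Start: joints at [-70.417, 4.979, 10.078, 95.1, 0, 90], TCP at [0.184, -0.518, 0.231] pointing down, gripper open.
Joint ranges: [-179.16, 179.16], [-48.56, 103.87], [-65.8, 70.77], [-126.05, 130.52], [-82.76, 87.17], [-180, 180]. Speed limits (degrees/s): [127.2, 127.2, 147.25, 180, 180, 180].

### API

Orientations are given as [roll, pitch, yaw] about the fixed x, y, z axes, in that order (R = Rz(yaw) Ry(pitch) Rx(roll)).
In Python, from workcell import bot, optics gives the robot as it stands.
- The arm moves only by the shell command python3 -m creep 'ROWS' [FORCE]. ROWS is JSON, a list of rows, each a list of 7 numbers: the shift along the tool's x, y, z in m, then the turn, a rotation vector about the tool's x, y, z in rad, then the opening, from 0 (shut) to 1 (fully open). A call has 1 to 8 rows; each row is the pose to reach, as a shift and turn from the pose commanded when the call began, along the tool's axes at that moment; what a row does not reach only later rows make up. A row lasts 1/10 s, in which the tool goes at most 50 mm and 8.59 degrees, less where a joint would pass 70% of its speed; a pose out of reach is approached as far as the arm can. A call with a gripper value outside its range is refused whole. The fingers move at their own pace and stop on an object; FORCE is the grip in N (left out, the last holds). Time passes only in rows, so rows that repeat a pose let the fingers close. It gives the time, the measured TCP pose, the force and the opening at its end, in the units of the state.
- bot.get_obs(): the state, without advancing time (a new reading comes with each control period).
- optics.camera(name): name is "scene" or "top"; returns the picture (384x512x3 uint8, red, green, blue); there is no depth.
- optics.camera_params(name): a dict with "camera_matrix" (3x3 intrinsics, pixels), "R" (3x3) and "t" (3): a world point X has camera coordinates R X + t. Camera axes: x right, y down, z forward; pixel columns grow to the right and rows downward; lengths in m; the calibration is good to about 2 mm. A picture is of the moment at which its call begins. camera_params takes no time and is no camera call.
- bot.job_done(): hands the job in, once; it reports no verdict.
The state is a dict: "time": time; "q": joint angles; "qd": joint speeds; "joint_efforts": joint torques, N m; "ee_pos": TCP position; "tcp_rot": TCP orientation; "wrist_force": force on the tool from outside, world axes, zero at the start; "torque": the same for the moment, N m; "opening": finger opening in m.
Only numpy, scipy, OpenCV 4.12 (cv2) and the standard library are available. Lean on these libraries where they do the work, as an engineer would, in place of code of your own. Each camera call takes 0.05 s, during which the arm holds its last target.

### The job

Tighten the loose brass wing nut on the mould clamp: push its wings round clockwise (seen from above) with a fingertip, stroke after stroke, until the nut is fully down on its washer and will turn no further. Only push, one wing at a time: do not grip the nut or press on both its faces at once. Do not bump the plaster mould beside it, and leave the bisque cup, the glaze pot and the test tile standing where they are.

Things in the scene. Friction and masses are not known exactly. Their poses are not given: they have to be found in the camera images.
- mould_board: Fixed plywood board 250 x 180 mm, its top face at z 30 mm, carrying a clamped plaster mould. Origin: centre of its underside, on the table; z up, x from the wing nut towards the mould (roughly away from the robot). A dark steel strap, 102 x 32 mm, top at z 72 mm, spans x -121 to -19 mm over a heel block.
- plaster_mould: White plaster block fixed on the board; same origin and axes as mould_board. Its tall part (x -17 to 86, y -75 to 75, top at z 110 mm) is a wall 39.5 mm from the nut's axis, with too little room to lead a finger round between them: work from the other sides. Low flange in front: x -32 to -17, top at z 60 mm.
- stud (a point): Fixed point on the axis of the vertical steel stud, at board x -56.5 mm, y 0, z 74.5 mm: the top of the steel washer (30 mm across) on the strap, where the nut's underside ends up. The stud (9 mm) ends 25 mm higher, below the top of the wings.
- nut_wings (a point): Point on the brass nut's axis, 22.5 mm above its underside, at mid-height of the wings; turns with the nut. x runs along the wings (one at +x, one at -x), z up. Each wing: upright round ear 25 mm in diameter, 6 mm thick, centred 23.5 mm from the axis (72 mm over both tips), its rim up to 37 mm above the nut's underside. Hub radius 8 mm, bottom collar 23 mm across.
- wing_nut (a joint): Angle of the brass wing nut on its stud in rad, growing as it turns clockwise seen from above. It stops at 10.0, when the nut sits on its washer; at the start it stands at 1.5 to 4.5. The nut sinks 2.5 mm a turn. It turns easily (about 0.02 N m, 1 N at the wings), and stays where it is left.
- nut_side_a: One face of the wing nut: the half of both wings and of the hub that lies at +y of point nut_wings. Pushing this face at the wing on +x turns the nut clockwise. Its origin is on the axis, at the nut's underside.
- nut_side_b: The other face of the wing nut, at -y of point nut_wings. Pushing this face at the wing on -x turns the nut clockwise. Its origin is on the axis, at the nut's underside.
- bisque_cup: Loose pale terracotta cup, 66 mm across, 59 mm high, standing beside the board. Origin: centre of its underside.
- glaze_pot: Loose small white pot with a black lid, 52 mm across, 43 mm high, standing beside the board. Origin: centre of its underside.
- test_tile: Loose L-shaped glaze test tile, green and terracotta, 34 x 44 x 61 mm, standing on its foot beside the board. Origin: centre of its underside.

How it is judged (in metres and radians):
At the end, for the whole second after the job is handed in: The wing nut is down on its washer, within 0.3 rad (17 degrees) of its stop, and the cup, the pot and the tile stand within 20 mm of where they were (value of joint wing_nut above 9.7 rad and distance of each of bisque_cup, glaze_pot, test_tile from where it was at the start of the episode below 0.02 m); the robot touches nothing.
It fails at once if the wing nut is gripped: both of its faces are pressed at once with more than 2.5 N (contact force between any of the fingers, the arm and nut_side_a above 2.5 N and contact force between any of the fingers, the arm and nut_side_b above 2.5 N).
It fails at once if the plaster mould is bumped with more than 5 N (contact force between any of the fingers, the arm and plaster_mould above 5 N).
It fails at once if the cup, the pot or the tile is pushed away by more than 20 mm or lifted (distance of any of bisque_cup, glaze_pot, test_tile from where it was at the start of the episode above 0.02 m).
It also fails if it takes over 51 s, if anything falls off the work surface, if the arm or the gripper's body presses on something with over 40 N, if the wrist force passes 120 N, or if a joint passes its speed limit or range.

## Working session

There is one attempt and no reset: what is moved stays moved. The work goes in short steps, Python scripts to look and compute and a shell command to move; the robot and the scene stay as the last step left them, time stands still between calls to the robot, and variables do not carry over. Pictures are saved under pics/ and viewed, and the job is handed in when it is done.

```bash
ls; mkdir -p pics
python3 - <<'E'
from workcell import bot, optics
import cv2
o=bot.get_obs(); print(o)
for n in ("scene","top"):
    im=optics.camera(n); cv2.imwrite(f"pics/{n}0.png",im[:,:,::-1])
    p=optics.camera_params(n); print(n,p)
E
```

```text
pics
{'time': 0.0, 'q': array([-7.04169467e+01,  5.01035517e+00,  1.00349395e+01,  9.50988230e+01,
        4.52409412e-04,  9.00007373e+01]), 'qd': array([-0.07035448, -0.09416657,  0.04267638,  0.14269746, -0.02060253,
        0.02011468]), 'joint_efforts': array([-1.37810734e-03, -5.20382845e+01,  4.64803004e+01,  1.62379991e-02,
       -3.80181007e-05,  6.62565171e-06]), 'ee_pos': array([ 0.18427286, -0.51797635,  0.23059456]), 'tcp_rot': array([-1.79999549e+02,  7.42386653e-02, -7.04176840e+01]), 'wrist_force': array([ 0.16832512,  0.2749694 , -0.86510785]), 'torque': array([ 0.00182204,  0.00507502, -0.00257418]), 'opening': 0.08536558900411999}
scene {'camera_matrix': array([[390.65362029,   0.        , 255.28378033],
       [  0.        , 390.65362029, 193.11115219],
       [  0.        ,   0.        ,   1.        ]]), 'R': array([[ 0.70593628, -0.70786306, -0.02416298],
       [-0.3453487 , -0.31422277, -0.88430669],
       [ 0.61837548,  0.63260883, -0.46628085]]), 't': array([-0.32296266,  0.24600844,  0.73317049])}
top {'camera_matrix': array([[414.17540311,   0.        , 254.71951623],
       [  0.        , 414.17540311, 190.35281303],
       [  0.        ,   0.        ,   1.        ]]), 'R': array([[ 2.04196949e-02, -9.99791416e-01, -3.99652179e-04],
       [-9.79185078e-01, -1.99180895e-02, -2.01989732e-01],
       [ 2.01939640e-01,  4.51590215e-03, -9.79387558e-01]]), 't': array([-0.02267606,  0.46856404,  1.04785252])}
```

View pics/scene0.png

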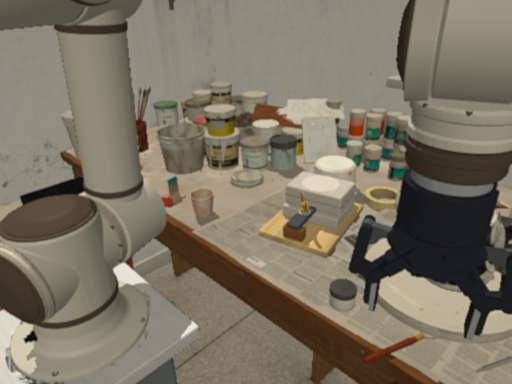

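View pics/top0.png

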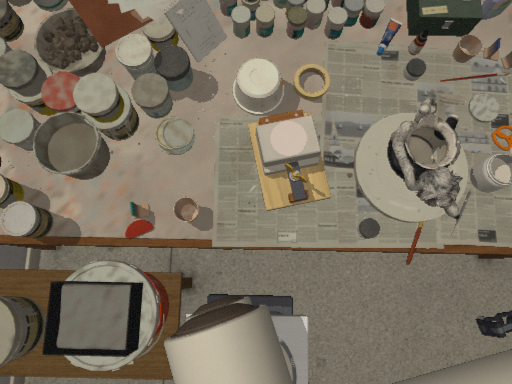

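The top view shows the board at about (289,160), the nut near (291,175), the cup at (186,209), the tile at (138,210) and the pot at (369,229). I'll enlarge the board.

Run:
```python
import cv2
im=cv2.imread("pics/top0.png"); c=im[105:215,240:340]
cv2.imwrite("pics/top0c.png",cv2.resize(c,None,fx=5.4,fy=5.4,interpolation=cv2.INTER_CUBIC))
im=cv2.imread("pics/scene0.png"); c=im[165:255,255:370]
cv2.imwrite("pics/scene0c.png",cv2.resize(c,None,fx=6,fy=6,interpolation=cv2.INTER_CUBIC))
```

```text
(no output)
```

View pics/top0c.png

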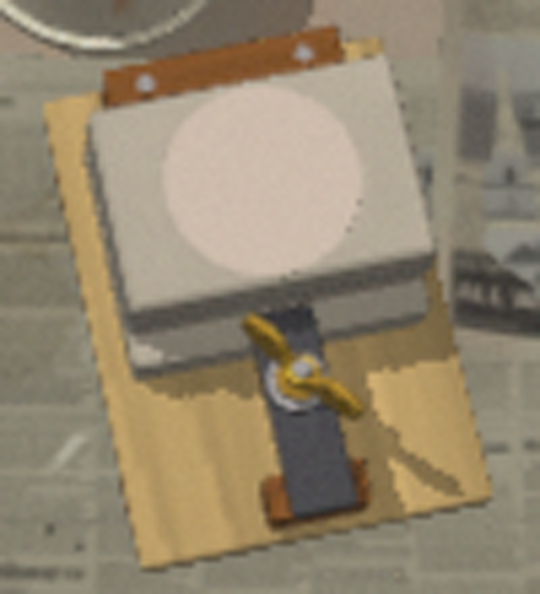

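View pics/scene0c.png

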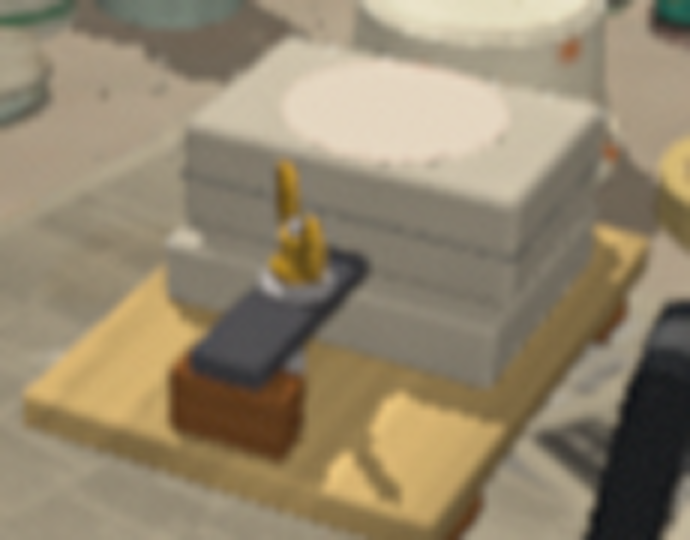

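```bash
cat > h.py <<'E'
import numpy as np
from workcell import bot, optics
from scipy.optimize import least_squares
P={n:optics.camera_params(n) for n in("top","scene")}
def proj(n,X):
    p=P[n]; c=np.atleast_2d(X)@p["R"].T+p["t"]; u=c@p["camera_matrix"].T; return u[:,:2]/u[:,2:]
def ray(n,uv,z):
    p=P[n]; d=p["R"].T@np.linalg.solve(p["camera_matrix"],[*uv,1]); o=-p["R"].T@p["t"]; return o+d*(z-o[2])/d[2]
def b2w(s,X):
    x,y,a=s[:3]; c,S=np.cos(a),np.sin(a); X=np.atleast_2d(X); return np.c_[x+c*X[:,0]-S*X[:,1],y+S*X[:,0]+c*X[:,1],X[:,2]]
E
python3 - <<'E'
from h import *
T=[((145,570),(-125,90,30)),((490,497),(-125,-90,30)),((45,103),(125,90,30)),((132,308),(-17,75,110)),((434,252),(-17,-75,110)),((92,117),(86,75,110)),((385,58),(86,-75,110)),((292,515),(-121,16,72)),((355,506),(-121,-16,72)),((303,369),(-56.5,0,99.5))]
S=[((187,128),(-17,75,110)),((520,208),(-17,-75,110)),((605,105),(86,-75,110)),((285,40),(86,75,110)),((25,400),(-125,90,30)),((435,525),(-125,-90,30)),((645,240),(125,-90,30))]
tu=np.array([((a+.5)/5.4-.5+240,(b+.5)/5.4-.5+105) for (a,b),_ in T]); tx=np.array([x for _,x in T])/1e3
su=np.array([((a+.5)/6-.5+255,(b+.5)/6-.5+165) for (a,b),_ in S]); sx=np.array([x for _,x in S])/1e3
f=lambda s:np.r_[(proj("top",b2w(s,tx))-tu).ravel(),(proj("scene",b2w(s,sx))-su).ravel()]
for g in (lambda s:f(s), lambda s:f(s)[:20], lambda s:f(s)[20:]):
    r=least_squares(g,[.5,-.1,0.2],loss="soft_l1",x_scale=[.01,.01,.01]); s=r.x
    print("board",s[:2],np.degrees(s[2]),"stud",b2w(s,[[-.0565,0,.0745]]),"\n",np.round(f(s).reshape(-1,2),1).tolist())
s=least_squares(f,[.5,-.1,.2],loss="soft_l1",x_scale=[.01]*3).x; np.save("s.npy",s)
# wing tips, top view
for z in (.1,.105):
  w=[ray("top",((a+.5)/5.4-.5+240,(b+.5)/5.4-.5+105),z) for a,b in((244,318),(360,413))]
  c,Sn=np.cos(s[2]),np.sin(s[2])
  for p in w:
    d=p[:2]-s[:2]; print("tip board mm",1e3*np.array([c*d[0]+Sn*d[1],-Sn*d[0]+c*d[1]]))
for n,uv in (("cup",(186,209)),("tile",(138,210)),("pot",(369,229))): print(n,ray("top",uv,.04))
E
```

```text
board [ 0.56080079 -0.10505689] 12.870581868251266 stud [[ 0.50572031 -0.11764224  0.0745    ]] 
 [[-0.1, 0.2], [1.7, 0.2], [-0.3, -0.4], [0.1, 1.2], [1.9, 0.0], [-0.8, -1.2], [1.6, -1.4], [1.0, 0.6], [1.4, -0.2], [0.4, -0.0], [-1.9, -1.6], [-0.8, -0.9], [-0.0, -0.7], [-0.2, -1.7], [-1.8, -1.5], [-1.0, -0.0], [0.8, -0.8]]
board [ 0.56066994 -0.10335955] 12.676379833280528 stud [[ 0.50554712 -0.11575814  0.0745    ]] 
 [[-0.9, 0.2], [1.0, 0.4], [-0.8, -0.5], [-0.6, 1.2], [1.2, 0.2], [-1.4, -1.3], [1.1, -1.3], [0.1, 0.6], [0.6, -0.1], [-0.3, 0.0], [-2.4, -1.8], [-1.5, -1.1], [-0.5, -0.8], [-0.6, -1.9], [-2.4, -1.9], [-1.9, -0.3], [0.4, -0.9]]
board [ 0.55811296 -0.10885284] 13.637011108969261 stud [[ 0.50320576 -0.12217384  0.0745    ]] 
 [[2.0, 1.5], [3.6, 0.7], [0.6, 1.1], [1.8, 2.6], [3.4, 0.7], [0.3, 0.2], [2.6, -0.7], [3.1, 1.6], [3.5, 0.6], [2.2, 0.9], [-1.6, -0.6], [0.2, -0.1], [0.4, -0.1], [-0.3, -1.0], [-1.2, -0.1], [0.6, 1.2], [1.1, -0.3]]
tip board mm [-26.6527879   22.98015726]
tip board mm [-82.61057106 -20.20443882]
tip board mm [-27.92243344  23.62454792]
tip board mm [-83.60615282 -19.34854347]
cup [0.41658893 0.16729143 0.04      ]
tile [0.41134257 0.29380881 0.04      ]
pot [ 0.37348393 -0.31386753  0.04      ]
```

Measured: the stud is at about (0.505, -0.117), the board yaw is 12.9°, and the near wing points to clock ≈142° (12 o'clock being the mould). I'll close the fingers and move to a point above and to the right of the nut.

```bash
python3 -m creep '[[-0.04,-0.07,0,0,0,0.02,0],[-0.06,-0.11,0,0,0,0.04,0],[-0.08,-0.15,0,0,0,0.06,0],[-0.1,-0.19,0.01,0,0,0.08,0],[-0.12,-0.23,0.01,0,0,0.1,0],[-0.14,-0.27,0.02,0,0,0.117,0],[-0.165,-0.31,0.02,0,0,0.117,0],[-0.19,-0.35,0.03,0,0,0.117,0]]' 40
```

```text
time: 0.9
ee_pos: [0.451, -0.2209, 0.2018]
tcp_rot: [-180.0, -0.0, -77.1]
wrist_force: [0.3, -1.6, 0.7]
opening: -0.0002
```

```bash
python3 -m creep '[[-0.025,-0.038,0.01,0,0,0,0],[-0.0515,-0.0754,0.03,0,0,0,0],[-0.0515,-0.0754,0.03,0,0,0,0]]'
python3 - <<'E'
from h import *
import cv2
for n,(a,b,c,d) in {"scene":(120,250,230,380),"top":(95,215,230,350)}.items():
    im=optics.camera(n); cv2.imwrite(f"pics/{n}1.png",cv2.resize(im[a:b,c:d,::-1],None,fx=5,fy=4.6 if n=="x" else 5,interpolation=cv2.INTER_CUBIC)[:600])
o=bot.get_obs(); print(o["time"],o["ee_pos"],o["tcp_rot"],o["wrist_force"])
print(proj("scene",o["ee_pos"]),proj("top",o["ee_pos"]))
E
```

```text
time: 1.2
ee_pos: [0.5133, -0.1516, 0.168]
tcp_rot: [179.8, 0.2, -76.8]
wrist_force: [-0.1, -0.3, -0.5]
opening: 0.0004
1.3 [ 0.51171774 -0.15467345  0.17049992] [ 1.79883937e+02  5.08322799e-02 -7.69856668e+01] [-0.81814519  0.17282317 -0.18959168]
[[319.61762343 178.38311625]] [[314.66458893 163.45964324]]
```

View pics/scene1.png

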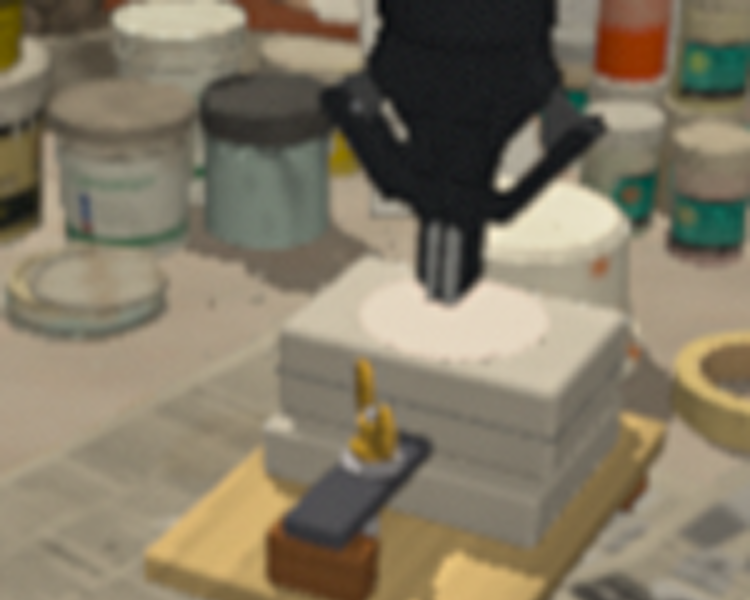

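View pics/top1.png

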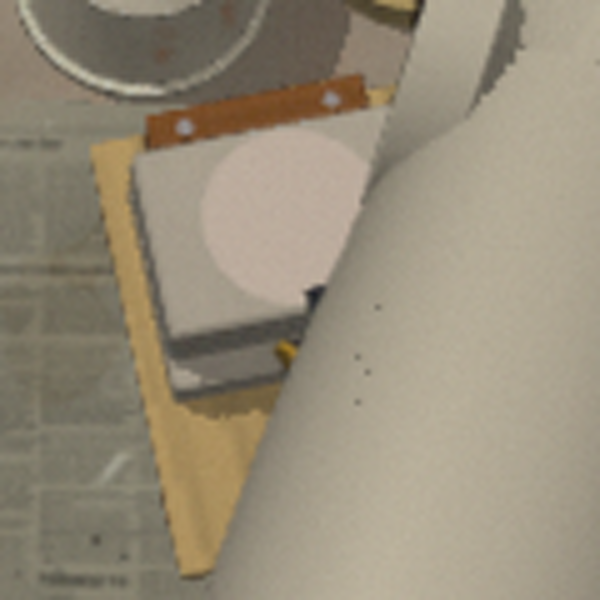

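```bash
cat >> h.py <<'E'
def centre(phi,s=24,a=10,b=12,g=0):
    p=np.radians(phi); u=np.array([np.cos(p),-np.sin(p)]); t=np.array([np.sin(p),np.cos(p)])
    return s*u+(3+g)*t+np.array([a,b])*np.tanh(t/.2)
STUD=np.array([.5055,-.117]); YAW=np.radians(12.9)
def w2b(p):
    d=(np.asarray(p)[:2]-STUD)*1e3; c,S=np.cos(YAW),np.sin(YAW); return np.array([c*d[0]+S*d[1],-S*d[0]+c*d[1]])
def path(phis,c0,**k):
    for f in phis:
        d=centre(f,**k)-c0; print(f,np.round(centre(f,**k),1),"tool",np.round([-d[1]/1e3,-d[0]/1e3],4))
E
python3 - <<'E'
from h import *
o=bot.get_obs(); c0=w2b(o["ee_pos"]); print(o["ee_pos"],c0); path(range(130,290,10),c0)
E
python3 -m creep '[[0,0,0.03,0,0,0,0],[0,0,0.06,0,0,0,0],[0,0,0.083,0,0,0,0],[0,0,0.083,0,0,0,0]]'
```

```text
[ 0.51171774 -0.15467345  0.17049992] [ -2.34979221 -38.11072492]
130 [ -3.1 -32.3] tool [-0.0058  0.0008]
140 [ -6.5 -29.7] tool [-0.0084  0.0041]
150 [ -9.4 -26.6] tool [-0.0115  0.0071]
160 [-12.2 -23. ] tool [-0.0151  0.0098]
170 [-16.1 -19.1] tool [-0.019   0.0138]
180 [-24. -15.] tool [-0.0231  0.0217]
190 [-31.2 -10.8] tool [-0.0273  0.0288]
200 [-32.9  -6.6] tool [-0.0315  0.0306]
210 [-32.2  -2.6] tool [-0.0355  0.0298]
220 [-30.3   1.1] tool [-0.0393  0.0279]
230 [-27.7   4.5] tool [-0.0426  0.0254]
240 [-24.6   7.4] tool [-0.0456  0.0222]
250 [-21.   10.3] tool [-0.0484  0.0187]
260 [-17.1  14.7] tool [-0.0528  0.0148]
270 [-13.  24.] tool [-0.0621  0.0106]
280 [-8.8 32.6] tool [-0.0707  0.0064]
time: 1.7
ee_pos: [0.5096, -0.1564, 0.0861]
tcp_rot: [179.8, 0.1, -77.2]
wrist_force: [-0.0, 0.4, 0.2]
opening: 0.0003
```

```bash
python3 -m creep '[[-0.004,0.0005,0,0,0,0,0],[-0.007,0.002,0,0,0,0,0],[-0.0095,0.005,0,0,0,0,0],[-0.012,0.0075,0,0,0,0,0],[-0.015,0.01,0,0,0,0,0],[-0.019,0.014,0,0,0,0,0],[-0.019,0.014,0,0,0,0,0]]'
cat >> h.py <<'E'
import cv2
def snap(k):
    im=optics.camera("scene"); cv2.imwrite(f"pics/{k}.png",cv2.resize(im[150:240,260:360,::-1],None,fx=6,fy=6,interpolation=cv2.INTER_CUBIC))
    o=bot.get_obs(); print(o["time"],o["ee_pos"],"board",w2b(o["ee_pos"]),"F",o["wrist_force"]); return im
E
python3 -c "
from h import *; snap('s2')"
```

```text
time: 2.4
ee_pos: [0.4933, -0.1398, 0.0886]
tcp_rot: [180.0, 0.0, -77.1]
wrist_force: [0.8, 0.4, 0.3]
opening: 0.0001
2.45 [ 0.49358718 -0.13999889  0.08853956] board [-16.74666125 -19.75889024] F [-0.1799595  -0.42443286  0.32676198]
```

View pics/s2.png

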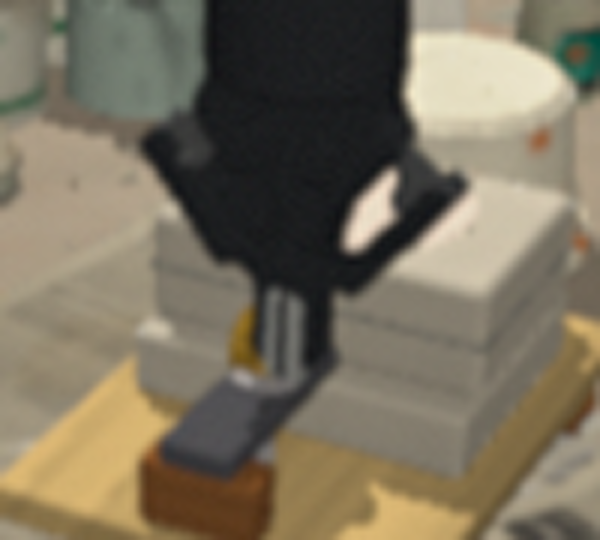

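The finger at (285,335) is in contact with the wing, whose gold edge shows at (243,335). I'll continue the stroke.

```bash
python3 -m creep '[[-0.004,0.008,0,0,0,0,0],[-0.008,0.015,0,0,0,0,0],[-0.0125,0.017,0,0,0,0,0],[-0.0165,0.016,0,0,0,0,0],[-0.02,0.014,0,0,0,0,0],[-0.0235,0.0115,0,0,0,0,0],[-0.0265,0.0085,0,0,0,0,0],[-0.0265,0.0085,0,0,0,0,0]]'
python3 -c "
from h import *; snap('s3')"
```

```text
time: 3.25
ee_pos: [0.4802, -0.1157, 0.0884]
tcp_rot: [-180.0, 0.0, -77.1]
wrist_force: [-0.7, -0.1, 0.2]
opening: 0.0
3.3 [ 0.48006533 -0.11597704  0.08842434] board [-24.56434904   6.67543835] F [-0.80184289 -0.02912695 -0.3138726 ]
```

View pics/s3.png

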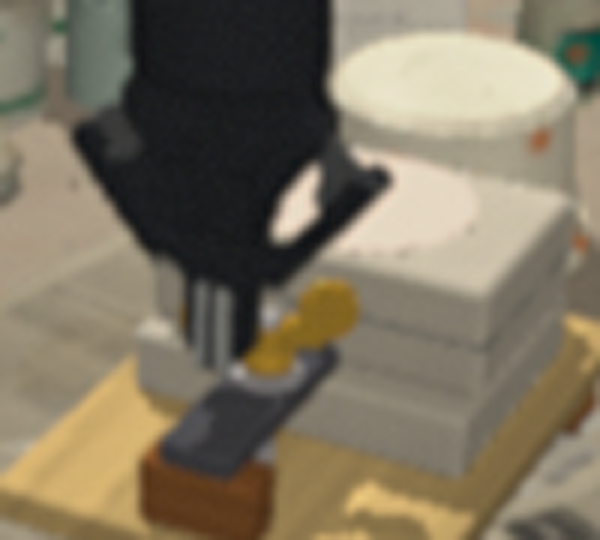

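Wing B is now broad at (330,312) in the crop, so the nut is turning. I'll work out its angle and plan the rest of the stroke.

```bash
cat >> h.py <<'E'
def ears(phis,z=.1015):
    for f in phis:
        p=np.radians(f); b=[[.0235*np.cos(p)-.0565,-.0235*np.sin(p),z]]
        s=np.load("s.npy"); q=b2w(s,b); uv=proj("scene",q)[0]; print(f,"crop",np.round((uv-[260,150]+.5)*6-.5))
E
python3 - <<'E'
from h import *
ears(range(30,110,10)); path(range(230,310,10),np.array([-24.6,7.4]))
E
```

```text
30 crop [315. 294.]
40 crop [320. 298.]
50 crop [324. 303.]
60 crop [325. 308.]
70 crop [326. 313.]
80 crop [324. 318.]
90 crop [320. 323.]
100 crop [315. 327.]
230 [-27.7   4.5] tool [0.0029 0.0031]
240 [-24.6   7.4] tool [-0. -0.]
250 [-21.   10.3] tool [-0.0029 -0.0036]
260 [-17.1  14.7] tool [-0.0073 -0.0075]
270 [-13.  24.] tool [-0.0166 -0.0116]
280 [-8.8 32.6] tool [-0.0252 -0.0158]
290 [-4.6 34.8] tool [-0.0274 -0.02  ]
300 [-0.6 34.1] tool [-0.0267 -0.024 ]
```

```bash
python3 -m creep '[[-0.003,-0.0036,0,0,0,0,0],[-0.007,-0.0075,0,0,0,0,0],[-0.012,-0.0095,0,0,0,0,0],[-0.0165,-0.0116,0,0,0,0,0],[-0.021,-0.0135,0,0,0,0,0],[-0.0245,-0.0158,0,0,0,0,0],[-0.026,-0.019,0,0,0,0,0],[-0.026,-0.019,0,0,0,0,0]]'
python3 -c "
from h import *; snap('s4'); ears(range(80,140,10)); c=w2b(bot.get_obs()['ee_pos']); path([290],c); path([60,70,80,90],c,g=8)"
```

```text
time: 4.1
ee_pos: [0.4928, -0.0863, 0.0885]
tcp_rot: [-180.0, 0.0, -77.1]
wrist_force: [-0.2, 0.1, 0.2]
opening: -0.0002
4.15 [ 0.49271155 -0.08653236  0.08849041] board [-5.66377592 32.55369547] F [0.77765855 0.0031607  0.09373233]
80 crop [324. 318.]
90 crop [320. 323.]
100 crop [315. 327.]
110 crop [308. 331.]
120 crop [300. 334.]
130 crop [291. 336.]
290 [-4.6 34.8] tool [-0.0023 -0.0011]
60 [31.5 -3.4] tool [ 0.036  -0.0372]
70 [28.5 -7.6] tool [ 0.0401 -0.0342]
80 [ 25.  -13.3] tool [ 0.0459 -0.0307]
90 [ 21. -24.] tool [ 0.0566 -0.0267]
```

View pics/s4.png

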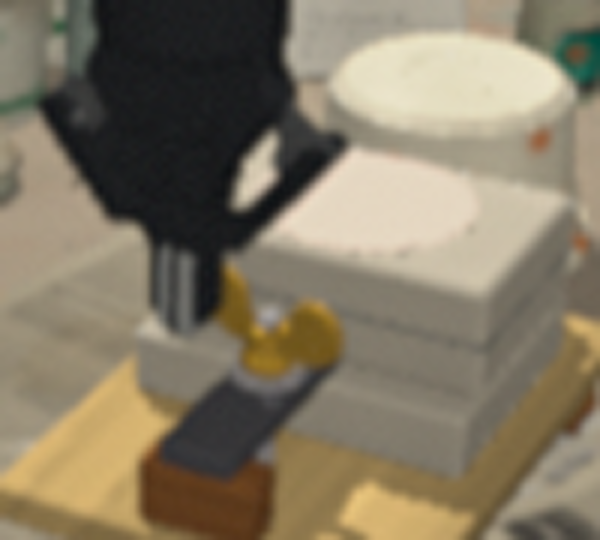

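Wing B is at (315,333) in the crop, about 103°, so the nut has turned about 140°. Next I'll back off, lift, cross over the nut and drop behind wing B.

```bash
python3 -m creep '[[0,0.005,-0.005,0,0,0,0],[0,0.004,-0.046,0,0,0,0],[0.03,-0.01,-0.046,0,0,0,0],[0.0665,-0.0205,-0.046,0,0,0,0],[0.0665,-0.0205,-0.046,0,0,0,0],[0.0665,-0.0205,-0.02,0,0,0,0],[0.0665,-0.0205,0,0,0,0,0],[0.0665,-0.0205,0,0,0,0,0]]'
python3 -c "
from h import *; snap('s5'); c=w2b(bot.get_obs()['ee_pos']); path(range(90,180,10),c)"
```

```text
time: 4.95
ee_pos: [0.5254, -0.1466, 0.086]
tcp_rot: [179.8, 0.1, -77.1]
wrist_force: [-0.5, -0.1, 1.4]
opening: -0.0003
5.0 [ 0.5261821  -0.14674587  0.08788909] board [ 13.51933657 -33.61240317] F [-0.26715824  0.52063203  0.70362268]
90 [ 13. -24.] tool [-0.0096  0.0005]
100 [  8.8 -32.6] tool [-0.0011  0.0047]
110 [  4.6 -34.8] tool [0.0012 0.0089]
120 [  0.6 -34.1] tool [0.0005 0.0129]
130 [ -3.1 -32.3] tool [-0.0013  0.0167]
140 [ -6.5 -29.7] tool [-0.0039  0.02  ]
150 [ -9.4 -26.6] tool [-0.007   0.0229]
160 [-12.2 -23. ] tool [-0.0106  0.0257]
170 [-16.1 -19.1] tool [-0.0145  0.0296]
```

View pics/s5.png

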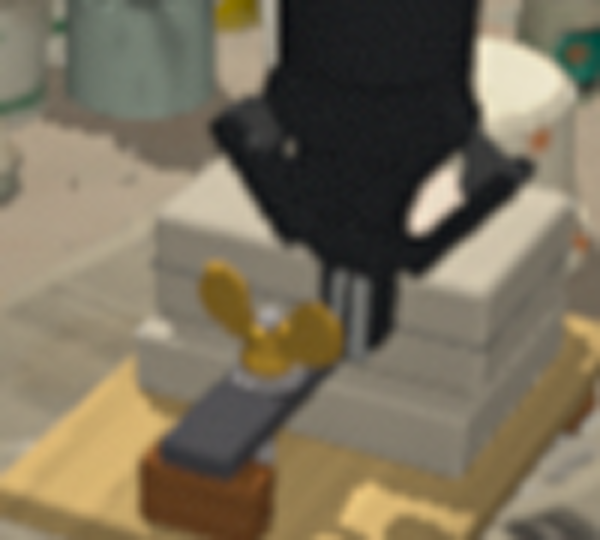

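The finger at (358,320) is now behind wing B at (315,335). This is stroke 2.

```bash
python3 -m creep '[[0,0.005,0,0,0,0,0],[0.001,0.009,0,0,0,0,0],[0,0.013,0,0,0,0,0],[-0.0015,0.017,0,0,0,0,0],[-0.004,0.02,0,0,0,0,0],[-0.007,0.023,0,0,0,0,0],[-0.0105,0.026,0,0,0,0,0],[-0.0145,0.0296,0,0,0,0,0]]' && python3 -m creep '[[-0.004,0.008,0,0,0,0,0],[-0.008,0.015,0,0,0,0,0],[-0.0125,0.017,0,0,0,0,0],[-0.0165,0.016,0,0,0,0,0],[-0.02,0.014,0,0,0,0,0],[-0.0235,0.0115,0,0,0,0,0],[-0.0265,0.0085,0,0,0,0,0],[-0.0265,0.0085,0,0,0,0,0]]'
python3 -c "
from h import *; snap('s6'); c=w2b(bot.get_obs()['ee_pos']); path(range(240,310,10),c)"
```

```text
time: 5.8
ee_pos: [0.4949, -0.1391, 0.0884]
tcp_rot: [180.0, 0.0, -77.1]
wrist_force: [1.1, -0.8, 0.6]
opening: -0.0
time: 6.6
ee_pos: [0.4814, -0.115, 0.0884]
tcp_rot: [-180.0, 0.0, -77.1]
wrist_force: [0.3, -1.0, -0.2]
opening: 0.0002
6.65 [ 0.48131866 -0.11516457  0.08840392] board [-23.16127444   7.18758899] F [-0.19003645  0.57868462  0.3088353 ]
240 [-24.6   7.4] tool [-0.0003  0.0014]
250 [-21.   10.3] tool [-0.0031 -0.0021]
260 [-17.1  14.7] tool [-0.0075 -0.006 ]
270 [-13.  24.] tool [-0.0168 -0.0102]
280 [-8.8 32.6] tool [-0.0254 -0.0144]
290 [-4.6 34.8] tool [-0.0276 -0.0186]
300 [-0.6 34.1] tool [-0.0269 -0.0226]
```

View pics/s6.png

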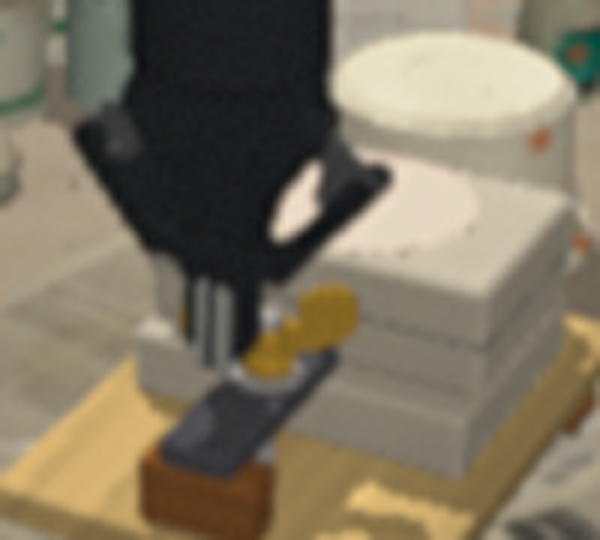

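Wing A is broad at (328,317) in the crop, so stroke 2 has carried wing B to about 243°. I'll finish this stroke.

```bash
python3 -m creep '[[-0.003,-0.0025,0,0,0,0,0],[-0.0075,-0.006,0,0,0,0,0],[-0.012,-0.008,0,0,0,0,0],[-0.0168,-0.0102,0,0,0,0,0],[-0.021,-0.0125,0,0,0,0,0],[-0.0245,-0.0148,0,0,0,0,0],[-0.0265,-0.0186,0,0,0,0,0],[-0.0265,-0.0186,0,0,0,0,0]]'
python3 -c "
from h import *; snap('s7')"
```

```text
time: 7.45
ee_pos: [0.4936, -0.0851, 0.0885]
tcp_rot: [-180.0, 0.0, -77.1]
wrist_force: [0.1, -0.0, -0.3]
opening: 0.0001
7.5 [ 0.49349753 -0.08527326  0.08848733] board [-4.61654159 33.60554576] F [ 0.18997375 -0.3740068  -0.44200224]
```

View pics/s7.png

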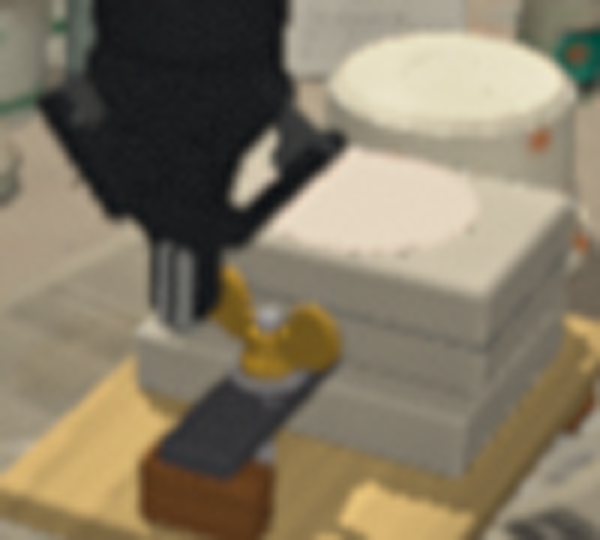

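Wing A now sits at about 104°, and the total turn is about 322°. I'll reposition for stroke 3, where the stop may come at any time.

```bash
python3 -m creep '[[0,0.005,-0.005,0,0,0,0],[0,0.004,-0.046,0,0,0,0],[0.03,-0.01,-0.046,0,0,0,0],[0.0665,-0.0205,-0.046,0,0,0,0],[0.0665,-0.0205,-0.046,0,0,0,0],[0.0665,-0.0205,-0.02,0,0,0,0],[0.0665,-0.0205,0,0,0,0,0],[0.0665,-0.0205,0,0,0,0,0]]' && python3 -m creep '[[0,0.005,0,0,0,0,0],[0.001,0.009,0,0,0,0,0],[0,0.013,0,0,0,0,0],[-0.0015,0.017,0,0,0,0,0]]'
python3 -c "
from h import *; snap('s8'); c=w2b(bot.get_obs()['ee_pos']); path(range(130,250,10),c)"
```

```text
time: 8.3
ee_pos: [0.5261, -0.1454, 0.086]
tcp_rot: [179.8, 0.1, -77.1]
wrist_force: [-1.2, -0.0, 0.2]
opening: 0.0002
time: 8.7
ee_pos: [0.5112, -0.1483, 0.0896]
tcp_rot: [-179.9, -0.0, -77.1]
wrist_force: [0.6, -0.1, 0.2]
opening: 0.0002
8.75 [ 0.51064464 -0.1481478   0.08938035] board [ -1.93895552 -31.51020287] F [ 1.68282449 -0.56688912  1.17933737]
130 [ -3.1 -32.3] tool [0.0008 0.0012]
140 [ -6.5 -29.7] tool [-0.0018  0.0046]
150 [ -9.4 -26.6] tool [-0.0049  0.0075]
160 [-12.2 -23. ] tool [-0.0085  0.0102]
170 [-16.1 -19.1] tool [-0.0124  0.0142]
180 [-24. -15.] tool [-0.0165  0.0221]
190 [-31.2 -10.8] tool [-0.0207  0.0292]
200 [-32.9  -6.6] tool [-0.0249  0.031 ]
210 [-32.2  -2.6] tool [-0.0289  0.0302]
220 [-30.3   1.1] tool [-0.0327  0.0283]
230 [-27.7   4.5] tool [-0.036   0.0258]
240 [-24.6   7.4] tool [-0.039   0.0227]
```

View pics/s8.png

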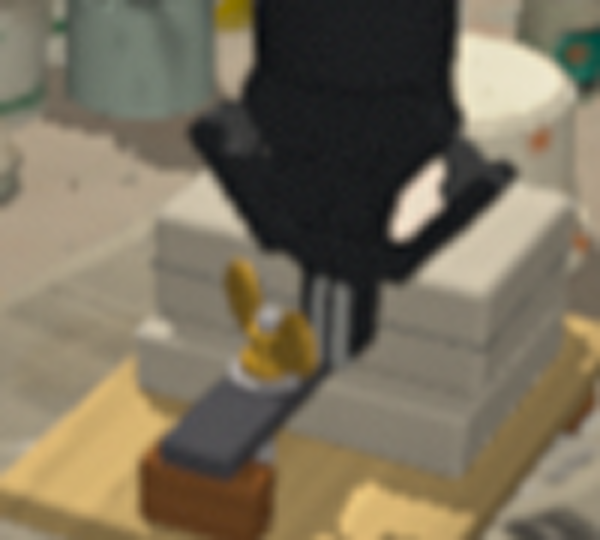

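Wing A at (297,340) is still turning freely, now at about 125°. I'll continue in short calls and watch the force.

```bash
python3 -m creep '[[-0.002,0.0046,0,0,0,0,0],[-0.005,0.0075,0,0,0,0,0],[-0.005,0.0075,0,0,0,0,0]]' && python3 -m creep '[[-0.0035,0.0027,0,0,0,0,0],[-0.0075,0.0065,0,0,0,0,0],[-0.0075,0.0065,0,0,0,0,0]]'
```

```text
time: 9.05
ee_pos: [0.5022, -0.1446, 0.0886]
tcp_rot: [180.0, 0.0, -77.1]
wrist_force: [-0.3, -0.2, 0.5]
opening: -0.0002
time: 9.35
ee_pos: [0.494, -0.1386, 0.0884]
tcp_rot: [180.0, 0.0, -77.1]
wrist_force: [-0.6, -0.4, 0.2]
opening: -0.0002
```

```bash
python3 -c "
from h import *; snap('s9')"
```

```text
9.4 [ 0.4943599  -0.13875218  0.0884899 ] board [-15.71511486 -18.71614953] F [0.08365563 0.41719485 0.4379305 ]
```

View pics/s9.png

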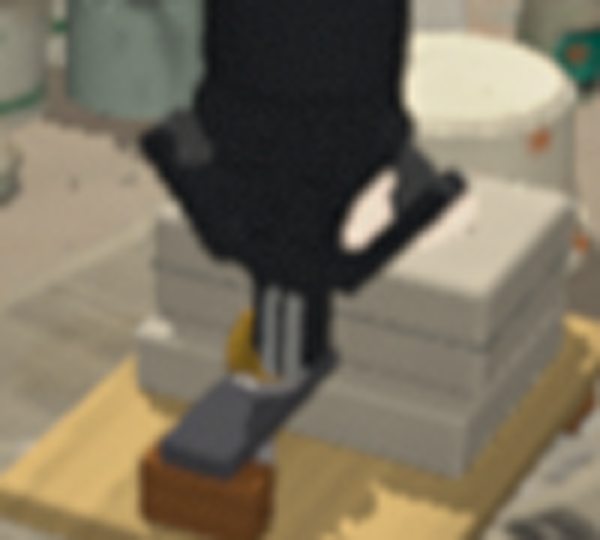

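It is still turning and the force is low. I'll continue with small calls.

```bash
python3 -m creep '[[-0.002,0.004,0,0,0,0,0],[-0.004,0.008,0,0,0,0,0],[-0.006,0.0115,0,0,0,0,0],[-0.006,0.0115,0,0,0,0,0]]' && python3 -m creep '[[-0.0025,0.0035,0,0,0,0,0],[-0.0065,0.0055,0,0,0,0,0],[-0.0065,0.0055,0,0,0,0,0]]'
```

```text
time: 9.8
ee_pos: [0.4816, -0.1357, 0.0885]
tcp_rot: [180.0, 0.0, -77.1]
wrist_force: [-0.2, -1.5, 0.4]
opening: 0.0001
time: 10.1
ee_pos: [0.475, -0.1302, 0.0885]
tcp_rot: [180.0, 0.0, -77.1]
wrist_force: [0.2, -1.4, -1.1]
opening: -0.0001
```

```bash
python3 -c "
from h import *; snap('s10'); c=w2b(bot.get_obs()['ee_pos']); path(range(190,300,10),c)"
```

```text
10.15 [ 0.47510753 -0.13036458  0.08850781] board [-32.60904264  -6.24215522] F [0.57298403 0.36732435 0.17971971]
190 [-31.2 -10.8] tool [ 0.0045 -0.0014]
200 [-32.9  -6.6] tool [0.0004 0.0003]
210 [-32.2  -2.6] tool [-0.0036 -0.0005]
220 [-30.3   1.1] tool [-0.0074 -0.0023]
230 [-27.7   4.5] tool [-0.0107 -0.0049]
240 [-24.6   7.4] tool [-0.0137 -0.008 ]
250 [-21.   10.3] tool [-0.0165 -0.0116]
260 [-17.1  14.7] tool [-0.021  -0.0155]
270 [-13.  24.] tool [-0.0302 -0.0196]
280 [-8.8 32.6] tool [-0.0388 -0.0238]
290 [-4.6 34.8] tool [-0.0411 -0.028 ]
```

View pics/s10.png

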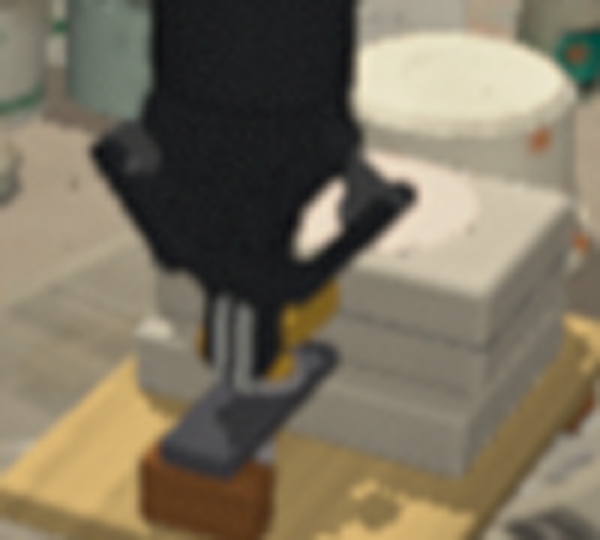

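The opposite wing shows at (315,310) and is still rotating, with wing A at about 205°.

```bash
python3 -m creep '[[-0.0035,-0.0005,0,0,0,0,0],[-0.0075,-0.0025,0,0,0,0,0],[-0.0075,-0.0025,0,0,0,0,0]]' && python3 -m creep '[[-0.003,-0.0025,0,0,0,0,0],[-0.006,-0.0055,0,0,0,0,0],[-0.006,-0.0055,0,0,0,0,0]]'
```

```text
time: 10.45
ee_pos: [0.4759, -0.1238, 0.0885]
tcp_rot: [179.9, -0.2, -77.2]
wrist_force: [-3.8, -9.7, -0.6]
opening: 0.0005
time: 10.75
ee_pos: [0.477, -0.1208, 0.0883]
tcp_rot: [179.4, -0.6, -77.3]
wrist_force: [-19.1, -36.3, 6.2]
opening: -0.0002
```

```bash
python3 -c "
from h import *; snap('s11'); c=w2b(bot.get_obs()['ee_pos']); path(range(240,300,10),c)"
```

```text
10.8 [ 0.47699834 -0.12083083  0.08835555] board [-28.63754718   2.62885219] F [-19.00012621 -35.67690197   5.09285851]
240 [-24.6   7.4] tool [-0.0048 -0.004 ]
250 [-21.   10.3] tool [-0.0077 -0.0076]
260 [-17.1  14.7] tool [-0.0121 -0.0115]
270 [-13.  24.] tool [-0.0214 -0.0156]
280 [-8.8 32.6] tool [-0.0299 -0.0199]
290 [-4.6 34.8] tool [-0.0322 -0.024 ]
```

View pics/s11.png

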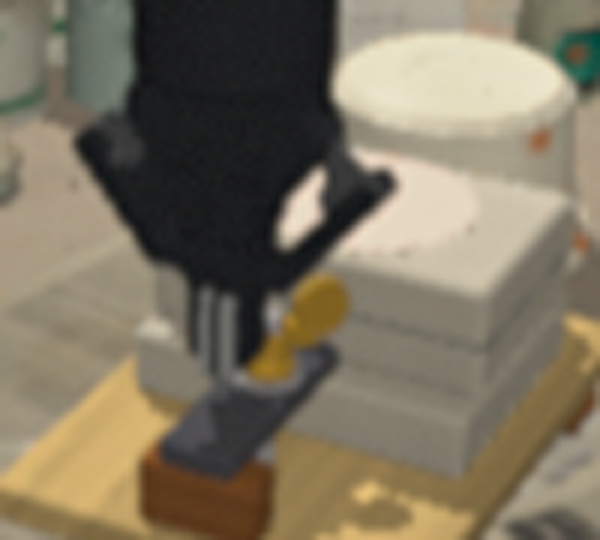

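The stop is reached. The force is about 40 N, and its direction is normal to the wing face at about 222°, so it comes from the nut and not the mould. I'll back off along that normal, then lift clear.

```bash
python3 -m creep '[[0.004,0.0035,0,0,0,0,0],[0.009,0.008,0,0,0,0,0],[0.014,0.0125,0,0,0,0,0],[0.014,0.0125,0,0,0,0,0],[0.014,0.0125,-0.04,0,0,0,0],[0.014,0.03,-0.08,0,0,0,0],[0.014,0.06,-0.1,0,0,0,0],[0.014,0.08,-0.1,0,0,0,0]]' && python3 -m creep '[[0.04,0.03,-0.02,0,0,0,0],[0.08,0.06,-0.02,0,0,0,0],[0.12,0.09,-0.02,0,0,0,0],[0.16,0.12,-0.02,0,0,0,0],[0.2,0.15,-0.02,0,0,0,0],[0.2,0.15,-0.02,0,0,0,0],[0.2,0.15,-0.02,0,0,0,0]]'
python3 - <<'E'
from h import *
snap('s12'); im=optics.camera("top"); cv2.imwrite("pics/top12.png",im[:,:,::-1])
cv2.imwrite("pics/top12c.png",cv2.resize(im[105:215,240:340,::-1],None,fx=5.4,fy=5.4,interpolation=cv2.INTER_CUBIC))
ears(range(30,80,5),.0990)
E
```

```text
time: 11.6
ee_pos: [0.4055, -0.1472, 0.1918]
tcp_rot: [-179.8, -0.1, -77.1]
wrist_force: [0.3, 0.0, -0.1]
opening: -0.0004
time: 12.3
ee_pos: [0.3032, -0.3761, 0.2081]
tcp_rot: [-180.0, 0.1, -77.3]
wrist_force: [-0.2, 0.3, 0.0]
opening: -0.0003
12.35 [ 0.30379353 -0.37522778  0.20828324] board [-254.26501986 -206.67942566] F [ 0.72839991  1.1593992  -0.1395474 ]
30 crop [314. 299.]
35 crop [317. 301.]
40 crop [320. 304.]
45 crop [322. 306.]
50 crop [323. 309.]
55 crop [324. 311.]
60 crop [325. 314.]
65 crop [325. 316.]
70 crop [325. 319.]
75 crop [325. 321.]
```

View pics/s12.png

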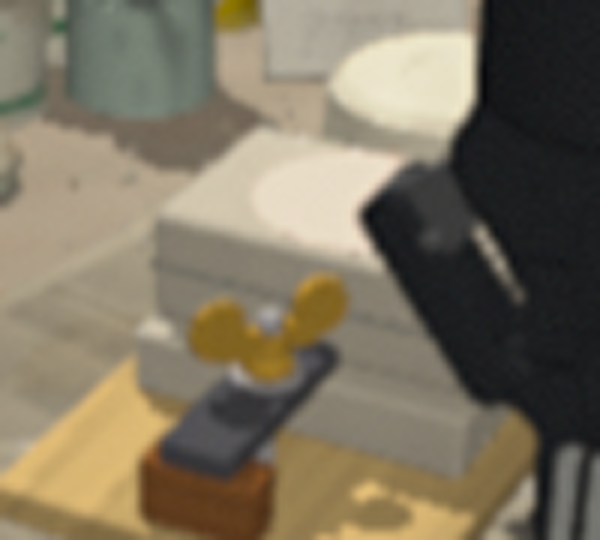

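View pics/top12.png

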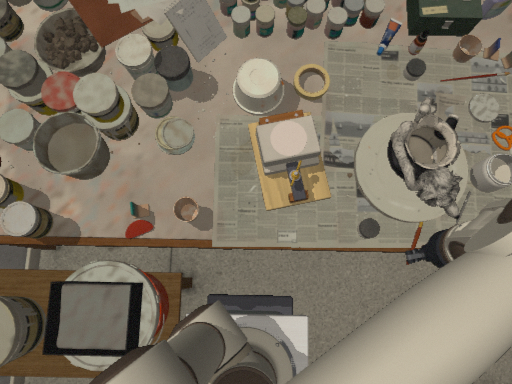

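View pics/top12c.png

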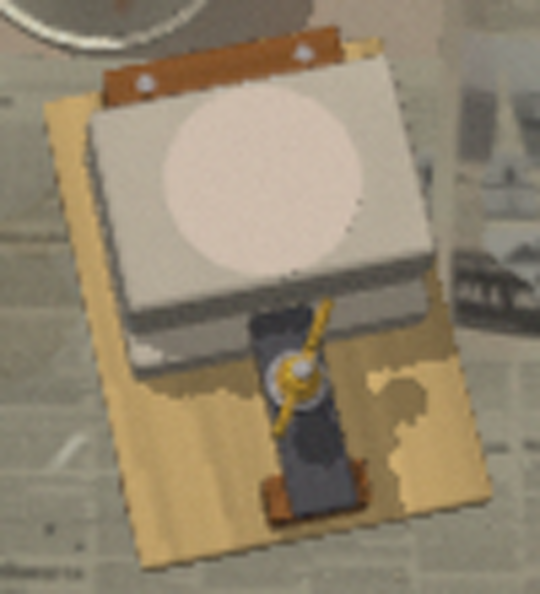

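Seen from above, the wings now run from (328,302) to (278,432) in the crop. The ear at (323,303) in the scene crop has not moved since contact at the stop. The cup (186,209), tile (138,210) and pot (369,229) are where they were, and the gripper is clear. I'll compare the images as a quick check and hand in.

Run:
```python
from h import *
a=cv2.imread("pics/top0.png").astype(int); b=cv2.imread("pics/top12.png").astype(int)
for n,(u,v) in {"cup":(186,209),"tile":(138,210),"pot":(369,229)}.items(): print(n,np.abs(a-b)[v-16:v+16,u-16:u+16].mean().round(2), cv2.phaseCorrelate(a[v-16:v+16,u-16:u+16].mean(2),b[v-16:v+16,u-16:u+16].mean(2)))
o=bot.get_obs(); print(o["time"],o["wrist_force"],abs(o["qd"]).max())
bot.job_done()
```

```text
cup 1.81 ((-0.04044004885729535, -0.05710307697990302), 0.9801342128459359)
tile 1.86 ((0.1344236587943577, 0.04988101113788446), 0.9931626889766804)
pot 1.82 ((0.03860020087764582, 0.02542447957455174), 1.0292869918364194)
12.4 [ 0.67958604 -0.24630103 -0.20367088] 1.0721653551503665
the job is handed in; nothing more can be done
```

The wing nut is tightened to its stop, and I handed the job in at 12.4 s. With the fingers shut as one fingertip, I pushed it round clockwise in three strokes, one wing at a time, about 435° (7.6 rad) in all.

- **At the stop:** the nut turned freely at about 1 N. It then stopped hard at about 40 N, along the wing's normal, so the force came from the nut and not the mould.
- **After backing off:** the nut had not turned back.
- **Cup, pot and tile:** the top pictures from before and after differ by less than 0.2 pixel at each of them.
- **Clear of everything:** the gripper stands well away from the board with the wrist force near zero.

No check failed or disagreed. I could not confirm from the pictures that the nut sits on its washer, because the 2–3 mm it sinks is too small to see. That rests on the hard stop and on the total turn being within the 5.5 to 8.5 rad expected.

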